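# Make up two glassblowing kits

## Robot

A 6-joint arm with a two-finger parallel gripper is mounted at the origin on the work surface. World frame = base frame: x ahead of the robot, y to its left, z up, the work surface at z = 0. Lengths are in mm, angles in rad, forces in N, time in s.
With the tool pointing down it reaches from about 325 to 900 mm from the base axis. Payload 6.1 kg.
Tool frame: the origin (TCP) lies at the very end of the fingers, on their centre line; the grasp point (between the pads) lies grip_depth behind it (grip_depth is the distance from the TCP to the grasp point, in mm); z points along the fingers, y is the line along which they close (so a half turn about z gives the same grasp; the last joint's range is limited). The gripper opens to 87 mm and grips with 3 to 60 N. Pads are 19 mm wide; open, the fingers measure 117 mm over their backs; the gripper's body (75 mm by 190 mm) begins 51 mm behind the grasp point.
Start: joints at [0.986, 0.22, 1.526, -0, 1.395, -0.126], TCP at [276.793, 560.358, 222.538] pointing down, gripper open.
Joint ranges: [-2.98, 2.98], [-0.91, 2.08], [0.09, 2.57], [-1.24, 4.39], [0.2, 2.65], [-2.68, 2.68]. Speed limits (rad/s): [2.57, 2.57, 3.01, 3.14, 3.14, 3.14].

## Interface

Orientations are given as [roll, pitch, yaw] about the fixed x, y, z axes, in that order (R = Rz(yaw) Ry(pitch) Rx(roll)).
In Python, from plant import * gives the robot as it stands.
- The arm moves only by the tool jog_arm, never from a script. Its argument "motion" is a list of rows, each an object of numbers: "rx", "ry", "rz": the turn, a rotation vector about the tool's x, y, z in degrees; "x", "y", "z": the shift along the tool's x, y, z in m; "grip": the opening, from 0 (shut) to 1 (fully open). A call has 1 to 12 rows; each row shifts and turns the commanded pose from where the row before left it, along the tool's axes as they then stand; what a row does not reach is not made up. A row lasts 1/8 s, in which the tool goes at most 62.5 mm and 10.7 degrees, less where a joint would pass 70% of its speed; a pose out of reach is approached as far as the arm can. A call is refused whole if a number of a shift passes 0.0625 or a number of a turn 10.7, either way. A call with a gripper value outside its range is refused whole. The fingers move at their own pace and stop on an object; the grip force is fixed at half the most. Time passes only in rows, so rows that do not move let the fingers close. It gives the time, the measured TCP pose, the force, the opening and the grip force at its end, in the units of the state.
- get_obs(): the state, without advancing time (a new reading comes with each control period).
- read_camera(name): name is "scene" or "top" or "wrist"; returns a dict with "color" (420x560x3 uint8, red, green, blue), "fov_y" (degrees; the focal length in pixels is half the picture's height over the tangent of half this angle, whatever the lens; pixels are square), "cx", "cy" (the principal point, pixels), "k1" (the pictures are not rectified: a ray, as slopes to the right and down, at radius r is drawn at 1 + k1 r^2 times it, then the intrinsics apply), "R" (3x3) and "t" (3): a world point X has camera coordinates R X + t. Camera axes: x right, y down, z forward; pixel columns grow to the right and rows downward; lengths in mm; the calibration is good to about 2 mm. A picture is of the moment at which its call begins. There is no depth.
- close_job(): hands the job in; it is judged then, once.
The state is a dict: "clock": time; "joint_positions": joint angles; "qvel": joint speeds; "tau": joint torques, N m; "eef_pos": TCP position; "tool_rot": TCP orientation; "wrist_force": force on the tool from outside, world axes, zero at the start; "wrist_torque": the same for the moment, N m; "width": finger opening in mm; "gripper_force": force on a finger pad.
Only numpy, scipy, OpenCV 4.12 (cv2) and the standard library are available. Lean on these libraries where they do the work, as an engineer would, in place of code of your own. Each camera call takes 0.05 s, during which the arm holds its last target. There are 200 camera calls.

## Task

Make up the two kits for the next glassblowing session from the stock standing on the steel table. In the three-bay tray, stand the aluminium mould in the middle bay, and the brass stamp and the thicker glass bar in the two end bays, one in each, whichever way round; in the round pan, lay the cork pad flat in the middle and then stand the thinner glass bar on the centre of the pad. Set everything down upright, put the glass down gently without dropping it, let go of everything, and leave the steel collar and the black graphite block where they are.

Things in the scene. Friction and masses are not known exactly. Their poses are not given: they have to be found in the camera images.
- tray: Rectangular stainless-steel tray, fixed to the table, 256 long (its x) by 140 wide (its y) by 20 high, sheet 4 thick; two cross walls as high as the rim divide it along its length into three equal bays, each about 80 by 132 clear, centred at x = -84, 0 and +84 on its centre line. Origin: centre of its underside; the floor inside is 4 above the table. It lies on the left or right side of the stock, turned a little.
- pan: Round stainless-steel pan, fixed to the table, 186 across the rim and 176 across the foot, 20 high, wall and floor 4 thick. Origin: centre of its underside; the floor inside is 4 above the table. It lies on the other side of the stock from the tray.
- mould_c (a point): Centre, half-way up, of the optic mould: an open, hollow aluminium cup with ribs inside, straight outside, 56 across and 56 high, 160 g. Stands on the table among the stock at the start, its own axis upright, in any of seven mixed places about 12 cm apart (nearest neighbours at least 25 mm clear).
- stamp_c (a point): Point half-way up, on the axis, of the stamp: a round brass foot 46 across and 12 high with an upright round pale wooden handle, 25 across between 24 and 56 above the underside; 62 high in all, 180 g. Take it by the handle. Stands on the table among the stock at the start, its own axis upright, in any of seven mixed places about 12 cm apart (nearest neighbours at least 25 mm clear).
- thick_c (a point): Centre of the thicker glass bar: a short upright cylinder of green glass, 44 across and 60 high, 230 g. Stands on the table among the stock at the start, its own axis upright, in any of seven mixed places about 12 cm apart (nearest neighbours at least 25 mm clear).
- thin_c (a point): Centre of the thinner glass bar: a short upright cylinder of the same green glass, 26 across and 60 high, 80 g. Stands on the table among the stock at the start, its own axis upright, in any of seven mixed places about 12 cm apart (nearest neighbours at least 25 mm clear).
- pad_c (a point): Centre of the cork pad: a round flat cork disc 62 across and 26 high, 25 g. Stands on the table among the stock at the start, its own axis upright, in any of seven mixed places about 12 cm apart (nearest neighbours at least 25 mm clear).
- collar_c (a point): Centre of the steel collar, not part of any kit, to be left alone: a plain steel ring, 50 across outside, 34 inside, 32 high. Stands on the table among the stock at the start, its own axis upright, in any of seven mixed places about 12 cm apart (nearest neighbours at least 25 mm clear).
- block_c (a point): Centre of the graphite block, not part of any kit, to be left alone: a black square block 48 by 48 and 34 high. Stands on the table among the stock at the start, its own axis upright, in any of seven mixed places about 12 cm apart (nearest neighbours at least 25 mm clear).

How it is judged:
By the outcome, as a careful person would: the job done as asked, in the order asked, and still so for the second after the job is handed in, with the robot touching nothing.
It also fails if it takes over 134 s, if anything falls off the work surface, if the arm or the gripper's body presses on something with over 40 N, if the wrist force passes 120 N, or if a joint passes its speed limit or range.

## Working session

There is one attempt and no reset: what is moved stays moved. The work goes in short steps, Python scripts to look and compute and a tool call to move; the robot and the scene stay as the last step left them, time stands still between calls to the robot, and variables do not carry over. Pictures are saved under pics/ and viewed, at most 14 in all, crops included, and the job is handed in when it is done.

Besides the shell and the picture viewer there is one more tool, called after ">>>" as name(argument=value, ...) on one line, values as JSON. jog_arm: Moves the arm, as the interface text tells. Its arguments: {"type":"object","properties":{"motion":{"type":"array"}},"required":["motion"]}

```bash
ls; mkdir -p pics; cat > h.py <<'E'
from plant import *
import numpy as np, cv2
def snap(n,f):
    c=read_camera(n); cv2.imwrite('pics/'+f,cv2.cvtColor(c['color'],cv2.COLOR_RGB2BGR)); np.save('pics/'+f[:-4]+'.npy',c,allow_pickle=True); return c
def load(f): return np.load('pics/'+f+'.npy',allow_pickle=True).item()
def ray(c,u,v):
    H=c['color'].shape[0]; f=H/2/np.tan(np.radians(c['fov_y'])/2)
    d=np.array([(u-c['cx'])/f,(v-c['cy'])/f]); s=d.copy()
    for _ in range(30): s=d/(1+c['k1']*(s@s))
    R=np.array(c['R']);t=np.array(c['t']); return -R.T@t, R.T@np.array([s[0],s[1],1])
def cast(c,u,v,z):
    o,d=ray(c,u,v); return o+d*(z-o[2])/d[2]
def proj(c,X):
    H=c['color'].shape[0]; f=H/2/np.tan(np.radians(c['fov_y'])/2)
    p=np.array(c['R'])@np.array(X,float)+np.array(c['t']); s=p[:2]/p[2]; s=s*(1+c['k1']*(s@s)); return np.array([c['cx'],c['cy']])+f*s
E
python3 - <<'E'
from h import *
print(get_obs())
for n in ('top','scene'):
    c=snap(n,n+'0.png'); print(n,c['fov_y'],c['k1'],-np.array(c['R']).T@c['t'])
try: print(grip_depth)
except Exception as e: print(e)
import plant; print([x for x in dir(plant) if x[0]!='_'])
E
```

```text
pics
{'clock': 0.0, 'joint_positions': array([ 9.85916149e-01,  2.21237309e-01,  1.52760177e+00, -1.00863440e-05,
        1.39469474e+00, -1.26101356e-01]), 'qvel': array([ 0.00072365, -0.00173282,  0.00071737,  0.00225644,  0.00102457,
       -0.00018735]), 'tau': array([-4.65884781e-06, -4.94610858e+01, -3.87373495e+01,  7.00126053e-02,
        5.70964627e-02, -1.73806852e-04]), 'eef_pos': array([276.44763199, 559.84950092, 221.43527229]), 'tool_rot': array([-3.13966565e+00, -2.34287035e-04,  2.68281538e+00]), 'wrist_force': array([0.08368019, 0.52247945, 0.71099699]), 'wrist_torque': array([-0.02699025,  0.01060878,  0.04031742]), 'gripper_force': 0.0, 'width': 87.23967376801936}
top 43.42818423976042 -0.08531262455761147 [ 412.93948871   11.70470887 1026.64240457]
scene 52.64669216108493 -0.05396979407416253 [1187.41103888  243.41216575  489.87328282]
18.700000000000003
['PlanningError', 'close_job', 'get_obs', 'grip_depth', 'read_camera']
```

View pics/top0.png

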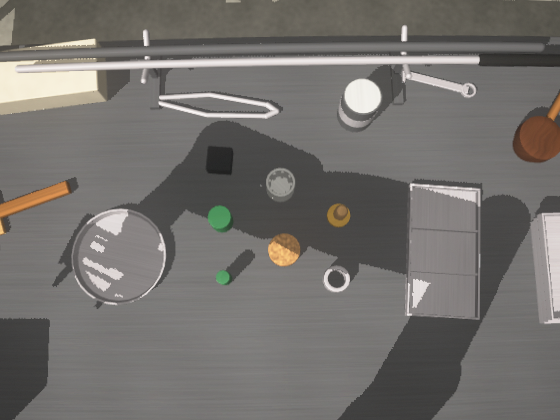

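View pics/scene0.png

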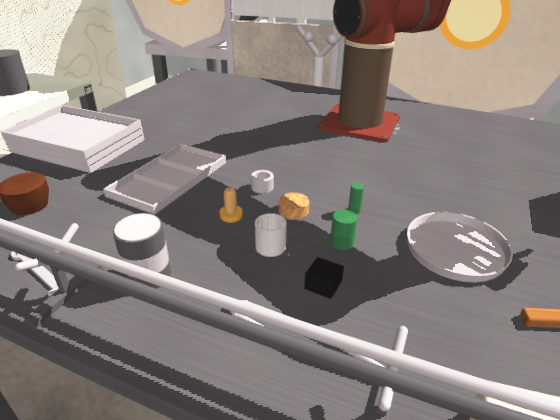

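Top view: block (220,160), thick (219,218), thin (223,278), mould (281,184), pad (284,250), stamp (339,215), collar (337,279), pan centre (119,256), tray corners about (412,185), (480,187), (479,318), (406,317). The rail and jar sit beyond the stock.

```bash
cat > m.py <<'E'
from h import *
c=load('top0'); s=load('scene0')
hsv=cv2.cvtColor(c['color'],cv2.COLOR_RGB2HSV)
def blob(mask,u,v,r=25):
    m=np.zeros_like(mask); m[v-r:v+r,u-r:u+r]=mask[v-r:v+r,u-r:u+r]
    n,l,st,ce=cv2.connectedComponentsWithStats(m); k=1+np.argmax(st[1:,4]); return ce[k],st[k]
gr=cv2.inRange(hsv,(45,90,30),(85,255,255)); og=cv2.inRange(hsv,(8,110,60),(25,255,255))
for n,m,u,v,z in [('thick',gr,219,218,30),('thin',gr,223,278,30),('pad',og,284,250,13),('stamp',og,339,215,20)]:
    ce,st=blob(m,u,v); print(n,ce,st,cast(c,*ce,z).round(1))
for n,u,v,z in [('mould rim',281,181,56),('collar',337,278,32),('block',220,159,34),('pan',119.5,256,20),('stamptop',340,211,62)]+[('tray%d'%i,*p,20) for i,p in enumerate([(412,185),(480,187),(479,318),(406,317)])]:
    print(n,cast(c,u,v,z).round(1))
# rail: points on scene and top lines
for (u,v) in [(250,65),(250,47)]:
    for z in (100,150,200,300): 
        X=cast(c,u,v,z); print('rail',z,X.round(),proj(s,X).round())
b=cv2.resize(cv2.cvtColor(c['color'],cv2.COLOR_RGB2BGR)[140:330,60:360],None,fx=2.66,fy=2.66,interpolation=cv2.INTER_CUBIC); cv2.imwrite('pics/crop1.png',b)
b=cv2.resize(cv2.cvtColor(c['color'],cv2.COLOR_RGB2BGR)[150:340,300:500],None,fx=3,fy=3,interpolation=cv2.INTER_CUBIC); cv2.imwrite('pics/crop2.png',b)
E
python3 m.py
```

```text
thick [219.23060345 217.81681034] [208 205  23  27 464] [575.7 115.5  30. ]
thin [222.79333333 277.16      ] [216 271  14  14 150] [462.6 108.9  30. ]
pad [283.71197007 249.59226933] [268 234  32  32 802] [514.2  -7.   13. ]
stamp [337.99765808 215.09601874] [327 204  23  23 427] [ 578.4 -113.5   20. ]
mould rim [639.8  -3.9  56. ]
collar [ 456.9 -105.6   32. ]
block [691.1 113.7  34. ]
pan [506.4 309.1  20. ]
stamptop [ 579.2 -112.3   62. ]
tray0 [ 635.7 -262.1   20. ]
tray1 [ 629.5 -398.6   20. ]
tray2 [ 375.  -375.6   20. ]
tray3 [ 381.1 -235.    20. ]
rail 100 [856.  51. 100.] [240. 296.]
rail 150 [832.  49. 150.] [246. 254.]
rail 200 [808.  47. 200.] [252. 210.]
rail 300 [760.  42. 300.] [264. 118.]
rail 100 [893.  50. 100.] [225. 316.]
rail 150 [867.  48. 150.] [232. 271.]
rail 200 [841.  46. 200.] [239. 225.]
rail 300 [789.  42. 300.] [253. 127.]
```

View pics/crop1.png

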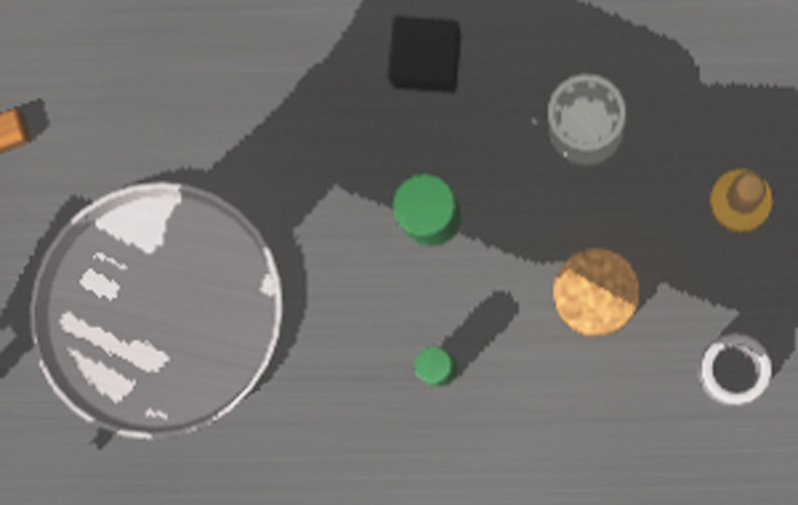

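View pics/crop2.png

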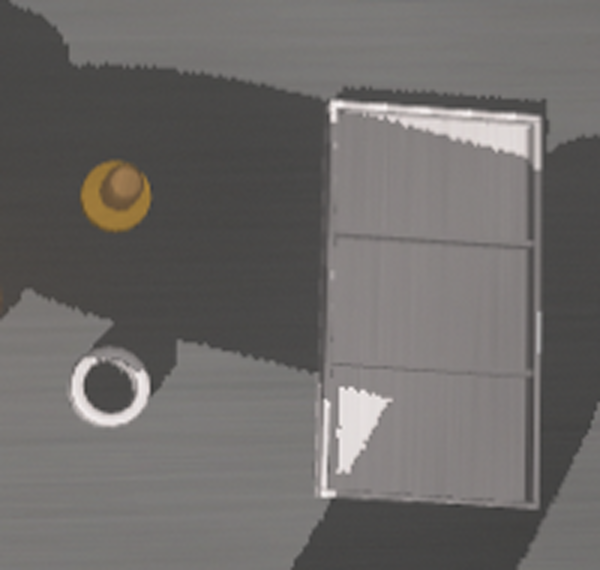

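Crop 1: pan rim centre about (157,310), mould rim centre (587,112). Crop 2: tray outer corners (331,102), (541,117), (537,507), (318,495). The rail is far enough away (x≈860, z≈90). I'll move above the pad first.

>>> jog_arm(motion=[{"rz": -8.8},{"rz": -8.8},{"rz": -8.7},{"x": -0.026,"y": -0.06},{"x": -0.026,"y": -0.06},{"x": -0.026,"y": -0.06},{"x": -0.026,"y": -0.06},{"x": -0.026,"y": -0.06},{"x": -0.026,"y": -0.06},{"x": -0.026,"y": -0.06},{"x": -0.026,"y": -0.06},{"x": -0.026,"y": -0.06}])

```text
invalid input at $.motion[0]: expected keys rx, ry, rz, x, y, z, grip
```

```bash
python3 - <<'E'
from h import *
o=get_obs(); print(o['clock'],o['eef_pos'],o['tool_rot'],o['joint_positions'].round(2))
c=load('top0')
P=np.array([cast(c,300+u/3,150+v/3,20) for u,v in [(331,102),(541,117),(537,507),(318,495)]]); print(P.round(1))
m=P.mean(0); a=(P[0]+P[1]-P[2]-P[3])/4; print('tray',m.round(1),np.linalg.norm(a)*2, np.degrees(np.arctan2(a[1],a[0])), 'bays',(m+a/np.linalg.norm(a)*84).round(1),(m-a/np.linalg.norm(a)*84).round(1))
print('pan',cast(c,60+157/2.66,140+310/2.66,20),'mould',cast(c,60+587/2.66,140+112/2.66,56))
w=snap('wrist','w1.png'); print(w['fov_y'],-np.array(w['R']).T@w['t'], np.array(w['R']).round(2))
E
```

```text
0.1 [276.4739009  559.88063129 221.52135756] [-3.13981299e+00 -2.13445473e-04  2.68280099e+00] [ 0.99  0.22  1.53 -0.    1.39 -0.13]
[[ 637.7 -258.9   20. ]
 [ 625.4 -398.9   20. ]
 [ 373.1 -375.4   20. ]
 [ 384.9 -235.2   20. ]]
tray [ 505.3 -317.1   20. ] 253.66332782729856 -5.330495561655934 bays [ 588.9 -324.9   20. ] [ 421.6 -309.3   20. ]
pan [505.33858414 309.9837937   20.        ] mould [637.6269529   -3.21748675  56.        ]
58.136412431016645 [208.12423722 592.6490635  383.89026445] [[ 0.44  0.9  -0.  ]
 [ 0.86 -0.43  0.27]
 [ 0.25 -0.12 -0.96]]
```

View pics/w1.png

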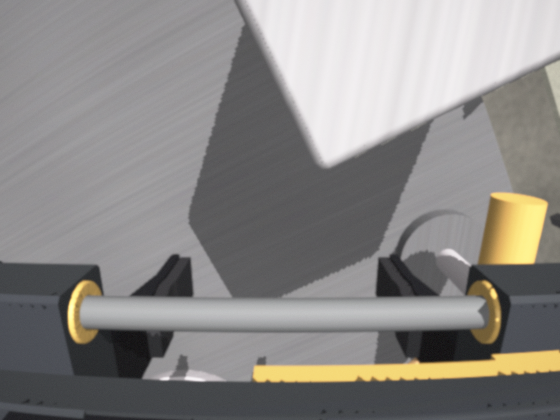

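Wrist view: the fingers are at (165,300) and (395,300), with a shaft across them, a white box above and an orange cylinder to the right. Every row needs all the keys.

>>> jog_arm(motion=[{"rx": 0,"ry": 0,"rz": -8.8,"x": 0,"y": 0,"z": 0,"grip": 1},{"rx": 0,"ry": 0,"rz": -8.8,"x": 0,"y": 0,"z": 0,"grip": 1},{"rx": 0,"ry": 0,"rz": -8.7,"x": 0,"y": 0,"z": 0,"grip": 1},{"rx": 0,"ry": 0,"rz": 0,"x": -0.026,"y": -0.06,"z": 0,"grip": 1},{"rx": 0,"ry": 0,"rz": 0,"x": -0.026,"y": -0.06,"z": 0,"grip": 1},{"rx": 0,"ry": 0,"rz": 0,"x": -0.026,"y": -0.06,"z": 0,"grip": 1},{"rx": 0,"ry": 0,"rz": 0,"x": -0.026,"y": -0.06,"z": 0,"grip": 1},{"rx": 0,"ry": 0,"rz": 0,"x": -0.026,"y": -0.06,"z": 0,"grip": 1},{"rx": 0,"ry": 0,"rz": 0,"x": -0.026,"y": -0.06,"z": 0,"grip": 1},{"rx": 0,"ry": 0,"rz": 0,"x": -0.026,"y": -0.06,"z": 0,"grip": 1},{"rx": 0,"ry": 0,"rz": 0,"x": -0.026,"y": -0.06,"z": 0,"grip": 1},{"rx": 0,"ry": 0,"rz": 0,"x": -0.026,"y": -0.06,"z": 0,"grip": 1}])

```text
clock: 1.65
eef_pos: [500.9, 42.3, 222.5]
tool_rot: [3.141, 0.0, -3.141]
wrist_force: [1.5, 0.9, -0.3]
width: 86.8
gripper_force: 0.0
```

```bash
python3 - <<'E'
from h import *
o=get_obs(); print(o['clock'],o['eef_pos'],o['tool_rot'],o['joint_positions'].round(2))
w=snap('wrist','w2.png')
E
```

```text
1.65 [500.92254246  42.32668567 222.52280226] [ 3.14140077e+00  3.05609122e-04 -3.14148614e+00] [-0.07 -0.08  1.84  0.    1.38 -1.64]
```

View pics/w2.png

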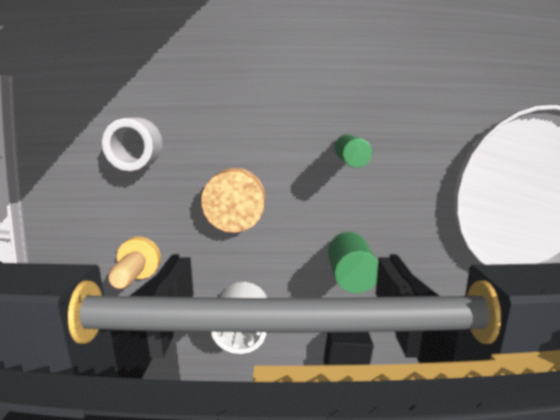

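Wrist view: pad (233,200), collar (132,143), thin bar (354,151), thick bar (353,262), stamp (135,262), mould (240,318). I'll cross-check positions against the top view.

```bash
python3 - <<'E'
from h import *
c=snap('wrist','w3.png'); o=get_obs(); print(o['eef_pos'])
hsv=cv2.cvtColor(c['color'],cv2.COLOR_RGB2HSV)
gr=cv2.inRange(hsv,(45,90,30),(85,255,255)); og=cv2.inRange(hsv,(8,90,60),(25,255,255))
for n,m,z,xr in [('green',gr,30,(0,560)),('org',og,13,(0,300))]:
    k,l,st,ce=cv2.connectedComponentsWithStats(m)
    for i in range(1,k):
        if st[i,4]>300 and st[i,1]<300: print(n,ce[i].round(),st[i],cast(c,*ce[i],z).round(1))
print(cast(c,241,324,56), cast(c,233,201,26))
E
```

```text
[502.116072    38.890086   222.43880063]
green [362. 147.] [344 132  36  32 834] [461.8 106.7  30. ]
green [360. 259.] [ 338  230   47   60 1987] [574.  109.9  30. ]
org [240. 198.] [ 209  165   64   65 3106] [513.8 -10.7  13. ]
org [143. 258.] [ 117  234   52   52 1682] [ 579.8 -118.7   13. ]
org [ 81. 311.] [  67  280   35   64 1136] [ 647.6 -202.4   13. ]
org [488. 311.] [ 467  280   35   64 1129] [648.1 267.   13. ]
[633.0273896   -9.85116732  56.        ] [514.16661707 -16.5266049   26.        ]
```

>>> jog_arm(motion=[{"rx": 0,"ry": 0,"rz": 0,"x": 0,"y": -0.014,"z": 0.04,"grip": 1},{"rx": 0,"ry": 0,"rz": 0,"x": -0.01,"y": -0.014,"z": 0.04,"grip": 1},{"rx": 0,"ry": 0,"rz": 0,"x": 0,"y": 0,"z": 0.04,"grip": 1},{"rx": 0,"ry": 0,"rz": 0,"x": 0,"y": 0,"z": 0,"grip": 1},{"rx": 0,"ry": 0,"rz": 0,"x": 0,"y": 0,"z": 0,"grip": 1}])

```text
clock: 2.38
eef_pos: [511.2, 16.8, 103.8]
tool_rot: [-3.142, 0.001, -3.141]
wrist_force: [0.4, -0.8, 0.9]
width: 87.1
gripper_force: 0.0
```

```bash
python3 - <<'E'
from h import *
c=snap('wrist','w4.png'); o=get_obs(); print(o['eef_pos'])
hsv=cv2.cvtColor(c['color'],cv2.COLOR_RGB2HSV)
gr=cv2.inRange(hsv,(45,90,30),(85,255,255)); og=cv2.inRange(hsv,(8,90,60),(25,255,255))
for n,m,z in [('green',gr,30),('org',og,13)]:
    k,l,st,ce=cv2.connectedComponentsWithStats(m)
    for i in range(1,k):
        if st[i,4]>300 : print(n,ce[i].round(),st[i],cast(c,*ce[i],z).round(1))
E
```

```text
[511.87120641  16.65326976 104.56759649]
green [431. 154.] [ 394  132   70   49 2353] [461.4 108.8  30. ]
org [241. 227.] [ 201  179   91   93 3245] [514.8 -14.5  13. ]
org [ 93. 303.] [  67  273   74   71 1450] [ 577.3 -131.9   13. ]
org [488. 311.] [ 467  280   35   64 1142] [584.7 175.8  13. ]
org [416. 369.] [ 253  350  307   33 5429] [637.2 123.9  13. ]
```

>>> jog_arm(motion=[{"rx": 0,"ry": 0,"rz": 0,"x": -0.003,"y": -0.0255,"z": 0,"grip": 1},{"rx": 0,"ry": 0,"rz": 0,"x": 0,"y": 0,"z": 0.04,"grip": 1},{"rx": 0,"ry": 0,"rz": 0,"x": 0,"y": 0,"z": 0.04,"grip": 1},{"rx": 0,"ry": 0,"rz": 0,"x": 0,"y": 0,"z": 0.019,"grip": 1},{"rx": 0,"ry": 0,"rz": 0,"x": 0,"y": 0,"z": 0,"grip": 0.9},{"rx": 0,"ry": 0,"rz": 0,"x": 0,"y": 0,"z": 0,"grip": 0.6},{"rx": 0,"ry": 0,"rz": 0,"x": 0,"y": 0,"z": 0,"grip": 0.6},{"rx": 0,"ry": 0,"rz": 0,"x": 0,"y": 0,"z": 0,"grip": 0.6},{"rx": 0,"ry": 0,"rz": 0,"x": 0,"y": 0,"z": 0,"grip": 0.6}])

```text
clock: 3.55
eef_pos: [514.9, -9.3, 5.1]
tool_rot: [-3.141, 0.003, -3.141]
wrist_force: [-1.1, 1.0, 6.9]
width: 61.3
gripper_force: 30.0
```

>>> jog_arm(motion=[{"rx": 0,"ry": 0,"rz": 0,"x": 0,"y": 0,"z": -0.03,"grip": 0.6},{"rx": 0,"ry": 0,"rz": 0,"x": 0,"y": 0,"z": -0.05,"grip": 0.6},{"rx": 0,"ry": 0,"rz": 0,"x": 0,"y": 0.02,"z": -0.04,"grip": 0.6},{"rx": 0,"ry": 0,"rz": 0,"x": 0,"y": 0.04,"z": 0,"grip": 0.6},{"rx": 0,"ry": 0,"rz": 0,"x": 0,"y": 0.04,"z": 0,"grip": 0.6},{"rx": 0,"ry": 0,"rz": 0,"x": 0,"y": 0.04,"z": 0,"grip": 0.6},{"rx": 0,"ry": 0,"rz": 0,"x": 0,"y": 0.04,"z": 0,"grip": 0.6},{"rx": 0,"ry": 0,"rz": 0,"x": 0,"y": 0.04,"z": 0,"grip": 0.6},{"rx": 0,"ry": 0,"rz": 0,"x": 0.009,"y": 0.04,"z": 0,"grip": 0.6},{"rx": 0,"ry": 0,"rz": 0,"x": 0,"y": 0.03,"z": 0,"grip": 0.6},{"rx": 0,"ry": 0,"rz": 0,"x": 0,"y": 0,"z": 0,"grip": 0.6},{"rx": 0,"ry": 0,"rz": 0,"x": 0,"y": 0,"z": 0,"grip": 0.6}])

```text
clock: 5.05
eef_pos: [504.4, 280.3, 123.5]
tool_rot: [-3.141, -0.0, -3.141]
wrist_force: [0.9, -0.2, -0.4]
width: 61.3
gripper_force: 30.0
```

```bash
python3 - <<'E'
from h import *
c=snap('wrist','w5.png'); snap('scene','s5.png'); print(get_obs()['eef_pos'], get_obs()['tool_rot'])
print(proj(c,(505.3,310,4)),proj(c,(505.3,310,20)))
E
```

```text
[504.58104917 279.79906654 123.49159791] [-3.14118323e+00 -2.14609182e-04  3.14084532e+00]
[323.60623937 212.48501628] [325.78867439 218.24873264]
```

View pics/w5.png

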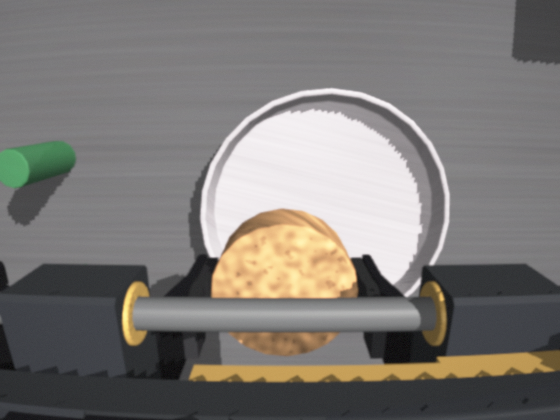

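The pad is held at (285,282). The pan rim spans columns 201–449, so its centre agrees with the estimate. Lowering.

>>> jog_arm(motion=[{"rx": 0,"ry": 0,"rz": 0,"x": -0.001,"y": 0.03,"z": 0,"grip": 0.6},{"rx": 0,"ry": 0,"rz": 0,"x": 0,"y": 0,"z": 0.04,"grip": 0.6},{"rx": 0,"ry": 0,"rz": 0,"x": 0,"y": 0,"z": 0.04,"grip": 0.6},{"rx": 0,"ry": 0,"rz": 0,"x": 0,"y": 0,"z": 0.024,"grip": 0.6},{"rx": 0,"ry": 0,"rz": 0,"x": 0,"y": 0,"z": 0.005,"grip": 0.6},{"rx": 0,"ry": 0,"rz": 0,"x": 0,"y": 0,"z": 0,"grip": 0.6},{"rx": 0,"ry": 0,"rz": 0,"x": 0,"y": 0,"z": 0,"grip": 0.6}])

```text
clock: 6.02
eef_pos: [506.9, 311.1, 16.2]
tool_rot: [3.14, 0.003, 3.141]
wrist_force: [0.3, -0.0, -0.1]
width: 61.4
gripper_force: 30.0
```

>>> jog_arm(motion=[{"rx": 0,"ry": 0,"rz": 0,"x": 0.001,"y": -0.001,"z": 0.003,"grip": 0.6},{"rx": 0,"ry": 0,"rz": 0,"x": 0,"y": 0,"z": 0.003,"grip": 0.6},{"rx": 0,"ry": 0,"rz": 0,"x": 0,"y": 0,"z": 0.001,"grip": 0.6},{"rx": 0,"ry": 0,"rz": 0,"x": 0,"y": 0,"z": 0,"grip": 0.6}])

```text
clock: 6.52
eef_pos: [505.1, 310.1, 9.0]
tool_rot: [3.141, 0.001, -3.141]
wrist_force: [-2.3, -2.0, 9.2]
width: 61.2
gripper_force: 30.0
```

>>> jog_arm(motion=[{"rx": 0,"ry": 0,"rz": 0,"x": 0,"y": 0,"z": 0,"grip": 0.8},{"rx": 0,"ry": 0,"rz": 0,"x": 0,"y": 0,"z": 0,"grip": 0.9},{"rx": 0,"ry": 0,"rz": 0,"x": 0,"y": 0,"z": 0,"grip": 0.9},{"rx": 0,"ry": 0,"rz": 0,"x": 0,"y": 0,"z": -0.02,"grip": 0.9},{"rx": 0,"ry": 0,"rz": 0,"x": 0,"y": 0,"z": -0.05,"grip": 0.9},{"rx": 0,"ry": 0,"rz": 0,"x": 0.01,"y": -0.04,"z": -0.06,"grip": 0.7},{"rx": 0,"ry": 0,"rz": 0,"x": 0.01,"y": -0.04,"z": -0.06,"grip": 0.7},{"rx": 0,"ry": 0,"rz": 0,"x": 0.01,"y": -0.04,"z": 0,"grip": 0.7},{"rx": 0,"ry": 0,"rz": 0,"x": 0.013,"y": -0.04,"z": 0,"grip": 0.7},{"rx": 0,"ry": 0,"rz": 0,"x": 0,"y": -0.04,"z": 0,"grip": 0.7},{"rx": 0,"ry": 0,"rz": 0,"x": 0,"y": 0,"z": 0,"grip": 0.7},{"rx": 0,"ry": 0,"rz": 0,"x": 0,"y": 0,"z": 0,"grip": 0.7}])

```text
clock: 8.02
eef_pos: [464.8, 121.4, 181.6]
tool_rot: [3.141, 0.002, 3.141]
wrist_force: [0.0, -0.1, 0.1]
width: 60.8
gripper_force: 0.0
```

```bash
cat > look.py <<'E'
from h import *
import sys
c=snap('wrist',sys.argv[1]+'.png'); o=get_obs(); print(o['eef_pos'],o['tool_rot'],o['joint_positions'].round(2))
hsv=cv2.cvtColor(c['color'],cv2.COLOR_RGB2HSV)
gr=cv2.inRange(hsv,(45,90,30),(85,255,255)); og=cv2.inRange(hsv,(6,70,30),(25,255,255))
for n,m,z in [('green',gr,30),('org',og,17)]:
    k,l,st,ce=cv2.connectedComponentsWithStats(m)
    for i in range(1,k):
        if st[i,4]>200 : 
            b=st[i,:2]+(st[i,2:4]-1)/2; print(n,ce[i].round(),st[i],cast(c,*ce[i],z).round(1),'bbox',cast(c,*b,z).round(1))
E
python3 look.py w6
```

```text
[464.65597558 121.81065655 181.30430302] [ 3.14105112e+00  1.02188087e-03 -3.14109856e+00] [ 0.09 -0.1   1.94  0.    1.3  -1.48]
green [264. 199.] [ 248  178   32   42 1060] [463.1 103.7  30. ] bbox [462.4 103.2  30. ]
green [274. 289.] [255 280  40  17 512] [548.  111.8  30. ] bbox [546.7 111.9  30. ]
green [272. 340.] [249 332  47  19 647] [602.4 109.1  30. ] bbox [603.7 108.9  30. ]
org [484. 236.] [ 449  204   72   62 3568] [501.7 309.9  17. ] bbox [500.  309.8  17. ]
org [134. 313.] [122 281  28  66 979] [582.6 -29.3  17. ] bbox [582.7 -27.6  17. ]
org [435. 313.] [ 419  280   28   67 1031] [582.9 271.2  17. ] bbox [582.4 268.8  17. ]
org [386. 369.] [ 187  350  373   33 7114] [649.  227.4  17. ] bbox [644.5 213.4  17. ]
```

>>> jog_arm(motion=[{"rx": 0,"ry": 0,"rz": 0,"x": 0.002,"y": -0.0145,"z": 0,"grip": 0.7},{"rx": 0,"ry": 0,"rz": 0,"x": 0,"y": 0,"z": 0.05,"grip": 0.7},{"rx": 0,"ry": 0,"rz": 0,"x": 0,"y": 0,"z": 0.02,"grip": 0.7},{"rx": 0,"ry": 0,"rz": 0,"x": 0,"y": 0,"z": 0,"grip": 0.7},{"rx": 0,"ry": 0,"rz": 0,"x": 0,"y": 0,"z": 0,"grip": 0.7}])

```text
clock: 8.7
eef_pos: [463.1, 106.6, 111.6]
tool_rot: [-3.142, 0.001, -3.141]
wrist_force: [0.3, -0.3, -0.2]
width: 61.1
gripper_force: 0.0
```

```bash
python3 look.py w7; python3 - <<'E'
from h import *
c=snap('top','t7.png'); b=cv2.resize(cv2.cvtColor(c['color'],cv2.COLOR_RGB2BGR)[180:330,60:260],None,fx=3,fy=3,interpolation=cv2.INTER_CUBIC)
w=load('w7')['color'][:,:,::-1]; b=np.vstack([b,cv2.resize(w,(600,450))[:150]]); cv2.imwrite('pics/v7.png',b)
E
```

```text
[463.45094916 106.66002349 111.94608637] [ 3.14153027e+00  2.19797344e-03 -3.14097212e+00] [ 0.06 -0.03  2.01 -0.    1.16 -1.51]
green [282. 227.] [ 261  197   41   59 1893] [463.9 104.3  30. ] bbox [463.3 103.7  30. ]
green [290. 348.] [ 263  333   55   32 1582] [560.5 110.6  30. ] bbox [560.6 110.3  30. ]
org [537. 253.] [ 502  229   58   58 2087] [489.6 300.6  17. ] bbox [493.1 295.7  17. ]
org [135. 314.] [122 281  29  66 846] [539.5 -11.2  17. ] bbox [539.5 -10.3  17. ]
org [435. 313.] [ 419  280   28   67 1025] [539.3 224.   17. ] bbox [538.9 222.2  17. ]
org [385. 369.] [ 188  350  372   33 7109] [591.3 189.3  17. ] bbox [587.8 179.2  17. ]
```

View pics/v7.png

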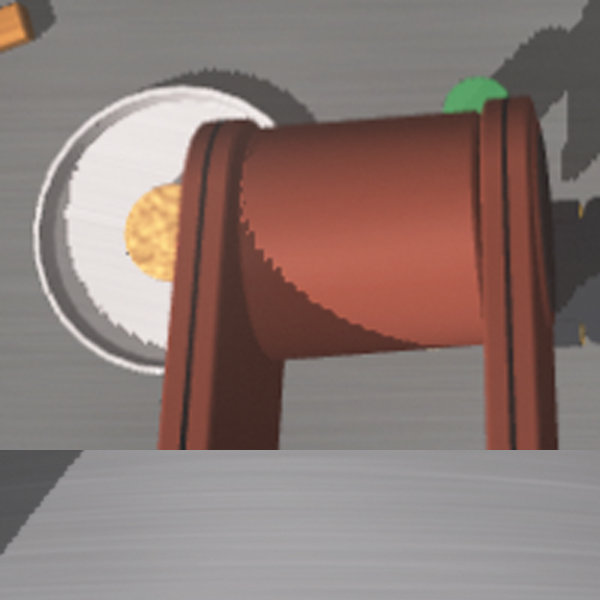

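The top view shows the pad near the pan centre, with its left edge at (124,232) in the crop. The thin bar is between the fingers. Descending.

>>> jog_arm(motion=[{"rx": 0,"ry": 0,"rz": 0,"x": 0,"y": -0.001,"z": 0.04,"grip": 0.7},{"rx": 0,"ry": 0,"rz": 0,"x": 0,"y": 0,"z": 0.04,"grip": 0.7},{"rx": 0,"ry": 0,"rz": 0,"x": 0,"y": 0,"z": 0.019,"grip": 0.7},{"rx": 0,"ry": 0,"rz": 0,"x": 0,"y": 0,"z": 0,"grip": 0.5},{"rx": 0,"ry": 0,"rz": 0,"x": 0,"y": 0,"z": 0,"grip": 0.35},{"rx": 0,"ry": 0,"rz": 0,"x": 0,"y": 0,"z": 0,"grip": 0.2},{"rx": 0,"ry": 0,"rz": 0,"x": 0,"y": 0,"z": 0,"grip": 0.2},{"rx": 0,"ry": 0,"rz": 0,"x": 0,"y": 0,"z": 0,"grip": 0.2},{"rx": 0,"ry": 0,"rz": 0,"x": 0,"y": 0,"z": 0,"grip": 0.2}])

```text
clock: 9.93
eef_pos: [463.1, 105.7, 12.4]
tool_rot: [3.141, 0.001, -3.141]
wrist_force: [-1.3, 0.1, 6.4]
width: 25.3
gripper_force: 30.0
```

```bash
python3 - <<'E'
from h import *
c=load('t7'); hsv=cv2.cvtColor(c['color'],cv2.COLOR_RGB2HSV)
m=cv2.inRange(hsv,(10,90,120),(25,255,255)); m[:, :95]=0; m[:230]=0; m[280:]=0; m[:,130:]=0
ys,xs=np.nonzero(m); print(xs.min(),xs.max(),ys.min(),ys.max())
cn=max(cv2.findContours(m,0,cv2.CHAIN_APPROX_NONE)[0],key=cv2.contourArea)[:,0]; p=cn[cn[:,0]<115].astype(float)
A=np.c_[2*p,np.ones(len(p))]; s=np.linalg.lstsq(A,(p**2).sum(1),rcond=None)[0]; print(s[:2],np.sqrt(s[2]+s[0]**2+s[1]**2)); print(cast(c,s[0],s[1],28))
print(cast(c,ys.min()*0+xs.min()+16,(ys.min()+ys.max())/2,28))
E
```

```text
102 120 241 273
[117.11024034 257.28970822] 15.363932520838976
[503.22493121 311.27448817  28.        ]
[503.75496735 309.56760821  28.        ]
```

>>> jog_arm(motion=[{"rx": 0,"ry": 0,"rz": 0,"x": 0,"y": 0,"z": -0.03,"grip": 0.2},{"rx": 0,"ry": 0,"rz": 0,"x": 0,"y": 0,"z": -0.04,"grip": 0.2},{"rx": 0,"ry": 0,"rz": 0,"x": 0,"y": 0.02,"z": -0.03,"grip": 0.2},{"rx": 0,"ry": 0,"rz": 0,"x": -0.01,"y": 0.04,"z": 0,"grip": 0.2},{"rx": 0,"ry": 0,"rz": 0,"x": -0.01,"y": 0.04,"z": 0,"grip": 0.2},{"rx": 0,"ry": 0,"rz": 0,"x": -0.01,"y": 0.04,"z": 0,"grip": 0.2},{"rx": 0,"ry": 0,"rz": 0,"x": -0.011,"y": 0.04,"z": 0,"grip": 0.2},{"rx": 0,"ry": 0,"rz": 0,"x": 0,"y": 0.024,"z": 0,"grip": 0.2},{"rx": 0,"ry": 0,"rz": 0,"x": 0,"y": 0,"z": 0,"grip": 0.2},{"rx": 0,"ry": 0,"rz": 0,"x": 0,"y": 0,"z": 0,"grip": 0.2}])

```text
clock: 11.18
eef_pos: [502.9, 308.9, 111.0]
tool_rot: [-3.141, -0.001, -3.141]
wrist_force: [0.9, -0.4, -1.2]
width: 25.9
gripper_force: 30.0
```

```bash
python3 look.py w8
```

```text
[503.02697099 308.57611006 111.13806434] [-3.14079859e+00 -8.30849963e-04  3.14133888e+00] [ 0.42  0.24  1.72 -0.    1.18 -1.15]
green [290. 276.] [ 258  243   59   54 1843] [539.3 312.4  30. ] bbox [534.5 310.   30. ]
green [ 44. 284.] [ 12 272  60  22 858] [548.8 128.8  30. ] bbox [547.3 127.   30. ]
green [ 31. 335.] [ 18 326  32  27 464] [594.3 107.2  30. ] bbox [597.5 108.5  30. ]
green [284. 343.] [ 249  333   72   26 1379] [594.9 308.1  30. ] bbox [596.9 308.3  30. ]
org [286. 216.] [ 241  176   90   85 5445] [499.7 309.1  17. ] bbox [500.8 308.9  17. ]
org [209. 315.] [202 281  18  67 671] [578.8 250.1  17. ] bbox [577.9 251.2  17. ]
org [359. 315.] [349 281  18  68 703] [578.8 366.   17. ] bbox [578.2 364.6  17. ]
org [355. 365.] [ 103  325  448   58 9542] [625.4 365.4  17. ] bbox [613.7 341.9  17. ]
```

View pics/w8.png

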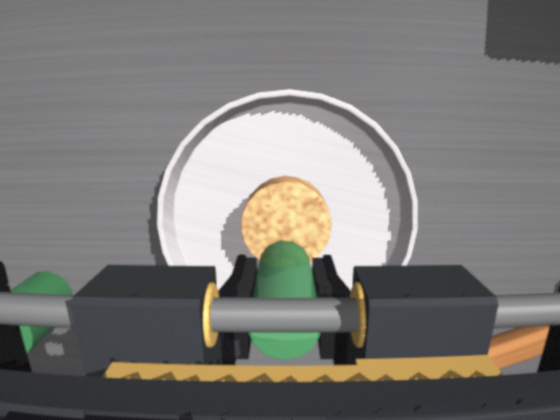

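The bar hangs upright at (288,260), over the pad at (286,220).

>>> jog_arm(motion=[{"rx": 0,"ry": 0,"rz": 0,"x": -0.001,"y": 0.001,"z": 0.03,"grip": 0.2},{"rx": 0,"ry": 0,"rz": 0,"x": 0,"y": 0,"z": 0.025,"grip": 0.2},{"rx": 0,"ry": 0,"rz": 0,"x": 0,"y": 0,"z": 0.008,"grip": 0.2},{"rx": 0,"ry": 0,"rz": 0,"x": 0,"y": 0,"z": 0,"grip": 0.2},{"rx": 0,"ry": 0,"rz": 0,"x": 0,"y": 0,"z": 0,"grip": 0.2}])

```text
clock: 11.85
eef_pos: [505.3, 310.7, 49.9]
tool_rot: [3.141, 0.002, 3.141]
wrist_force: [-0.1, 0.2, -0.9]
width: 25.1
gripper_force: 30.0
```

```bash
python3 - <<'E'
from h import *
c=load('w8'); print(cast(c,286,176,4),cast(c,241,220,28),cast(c,331,220,28))
E
```

```text
[473.04509309 309.27871493   4.        ] [499.02826042 278.70749407  28.        ] [498.99770908 339.74199197  28.        ]
```

>>> jog_arm(motion=[{"rx": 0,"ry": 0,"rz": 0,"x": 0.001,"y": -0.001,"z": 0.002,"grip": 0.2},{"rx": 0,"ry": 0,"rz": 0,"x": 0,"y": 0,"z": 0.002,"grip": 0.2},{"rx": 0,"ry": 0,"rz": 0,"x": 0,"y": 0,"z": 0.0015,"grip": 0.2},{"rx": 0,"ry": 0,"rz": 0,"x": 0,"y": 0,"z": 0.001,"grip": 0.2},{"rx": 0,"ry": 0,"rz": 0,"x": 0,"y": 0,"z": 0,"grip": 0.2}])

```text
clock: 12.48
eef_pos: [503.3, 309.6, 42.4]
tool_rot: [-3.141, -0.0, -3.141]
wrist_force: [-1.9, -1.2, 4.1]
width: 25.8
gripper_force: 30.0
```

>>> jog_arm(motion=[{"rx": 0,"ry": 0,"rz": 0,"x": 0,"y": 0,"z": 0,"grip": 0.35},{"rx": 0,"ry": 0,"rz": 0,"x": 0,"y": 0,"z": 0,"grip": 0.6},{"rx": 0,"ry": 0,"rz": 0,"x": 0,"y": 0,"z": 0,"grip": 0.6},{"rx": 0,"ry": 0,"rz": 0,"x": 0,"y": 0,"z": -0.03,"grip": 0.6},{"rx": 0,"ry": 0,"rz": 0,"x": 0,"y": 0,"z": -0.05,"grip": 0.6},{"rx": 0,"ry": 0,"rz": 0,"x": 0,"y": 0,"z": -0.05,"grip": 0.9},{"rx": 0,"ry": 0,"rz": 0,"x": -0.015,"y": -0.04,"z": 0,"grip": 0.9},{"rx": 0,"ry": 0,"rz": 0,"x": -0.015,"y": -0.04,"z": 0,"grip": 0.9},{"rx": 0,"ry": 0,"rz": 0,"x": -0.015,"y": -0.04,"z": 0,"grip": 0.9},{"rx": 0,"ry": 0,"rz": 0,"x": -0.015,"y": -0.04,"z": 0,"grip": 0.9},{"rx": 0,"ry": 0,"rz": 0,"x": -0.01,"y": -0.03,"z": 0,"grip": 0.9},{"rx": 0,"ry": 0,"rz": 0,"x": 0,"y": 0,"z": 0,"grip": 0.9}])

```text
clock: 13.98
eef_pos: [574.0, 117.6, 172.0]
tool_rot: [-3.141, 0.0, 3.139]
wrist_force: [-0.4, -0.0, 0.1]
width: 78.4
gripper_force: 0.0
```

```bash
python3 look.py w9
```

```text
[573.50869365 118.90281996 171.91830227] [ 3.14127029e+00 -2.68319688e-04  3.13968881e+00] [ 0.07  0.17  1.68  0.    1.29 -1.5 ]
green [276. 206.] [ 248  172   56   66 2885] [575.4 110.1  30. ] bbox [574.2 109.5  30. ]
org [504. 120.] [ 471   83   77   74 3430] [503.2 303.8  17. ] bbox [502.9 308.6  17. ]
org [ 30. 207.] [   0  180   61   54 2473] [ 578.8 -116.    17. ] bbox [ 578.1 -115.9   17. ]
org [ 98. 312.] [  85  280   33   65 1140] [685.  -65.3  17. ] bbox [684.8 -62.6  17. ]
org [470. 312.] [ 451  280   33   66 1150] [686.2 298.2  17. ] bbox [686.5 295.1  17. ]
org [404. 369.] [ 231  350  329   33 6161] [750.9 238.8  17. ] bbox [746.6 228.8  17. ]
```

View pics/w9.png

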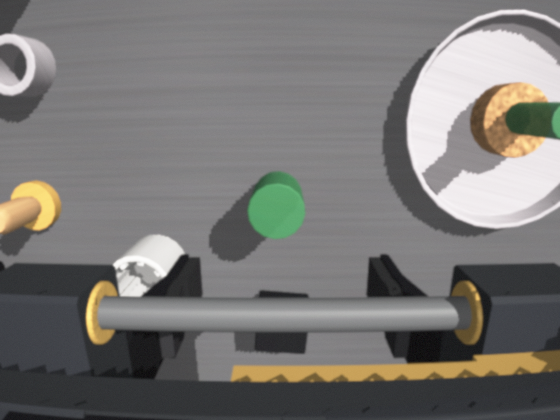

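The thin bar stands on the pad at (525,120), and the thick bar is at (277,206). Descending on the thick bar.

>>> jog_arm(motion=[{"rx": 0,"ry": 0,"rz": 0,"x": -0.002,"y": -0.0075,"z": 0.04,"grip": 0.9},{"rx": 0,"ry": 0,"rz": 0,"x": 0,"y": 0,"z": 0.04,"grip": 0.9},{"rx": 0,"ry": 0,"rz": 0,"x": 0,"y": 0,"z": 0.04,"grip": 0.9},{"rx": 0,"ry": 0,"rz": 0,"x": 0,"y": 0,"z": 0.03,"grip": 0.9},{"rx": 0,"ry": 0,"rz": 0,"x": 0,"y": 0,"z": 0.01,"grip": 0.9},{"rx": 0,"ry": 0,"rz": 0,"x": 0,"y": 0,"z": 0,"grip": 0.7},{"rx": 0,"ry": 0,"rz": 0,"x": 0,"y": 0,"z": 0,"grip": 0.5},{"rx": 0,"ry": 0,"rz": 0,"x": 0,"y": 0,"z": 0,"grip": 0.4},{"rx": 0,"ry": 0,"rz": 0,"x": 0,"y": 0,"z": 0,"grip": 0.4},{"rx": 0,"ry": 0,"rz": 0,"x": 0,"y": 0,"z": 0,"grip": 0.4}])

```text
clock: 15.28
eef_pos: [576.0, 112.0, 12.9]
tool_rot: [-3.142, 0.001, -3.141]
wrist_force: [-1.1, -0.8, 3.3]
width: 43.2
gripper_force: 30.0
```

>>> jog_arm(motion=[{"rx": 0,"ry": 0,"rz": 0,"x": 0,"y": 0,"z": -0.03,"grip": 0.4},{"rx": 0,"ry": 0,"rz": 0,"x": 0,"y": 0,"z": -0.045,"grip": 0.4},{"rx": 0,"ry": 0,"rz": 0,"x": 0,"y": -0.02,"z": -0.045,"grip": 0.4},{"rx": 0,"ry": 0,"rz": 0,"x": 0,"y": -0.05,"z": 0,"grip": 0.4},{"rx": 0,"ry": 0,"rz": 0,"x": 0,"y": -0.05,"z": 0,"grip": 0.4},{"rx": 0,"ry": 0,"rz": 0,"x": 0,"y": -0.05,"z": 0,"grip": 0.4},{"rx": 0,"ry": 0,"rz": 0,"x": 0,"y": -0.05,"z": 0,"grip": 0.4},{"rx": 0,"ry": 0,"rz": 0,"x": -0.013,"y": -0.05,"z": 0,"grip": 0.4},{"rx": 0,"ry": 0,"rz": 0,"x": 0,"y": -0.05,"z": 0,"grip": 0.4},{"rx": 0,"ry": 0,"rz": 0,"x": 0,"y": -0.05,"z": 0,"grip": 0.4},{"rx": 0,"ry": 0,"rz": 0,"x": 0,"y": -0.04,"z": 0,"grip": 0.4},{"rx": 0,"ry": 0,"rz": 0,"x": 0,"y": 0,"z": 0,"grip": 0.4}])

```text
clock: 16.77
eef_pos: [587.4, -300.9, 131.2]
tool_rot: [-3.141, -0.001, 3.138]
wrist_force: [-0.8, 1.0, -3.0]
width: 43.4
gripper_force: 30.0
```

```bash
python3 - <<'E'
from h import *
c=snap('wrist','w10.png'); print(get_obs()['eef_pos'],get_obs()['joint_positions'].round(2))
# predicted: tray corners, bay centres
for X in [(637.7,-258.9,20),(625.4,-398.9,20),(373.1,-375.4,20),(384.9,-235.2,20),(588.9,-324.9,4),(505.3,-317.1,4)]: print(X,proj(c,X).round(1))
E
```

```text
[ 587.54988701 -298.93278696  130.99972253] [-0.59  0.38  1.51  0.    1.26 -2.16]
(637.7, -258.9, 20) [338.5 275.3]
(625.4, -398.9, 20) [161.3 261.1]
(373.1, -375.4, 20) [171.9 -96.3]
(384.9, -235.2, 20) [383.5 -80.6]
(588.9, -324.9, 4) [255.  210.8]
(505.3, -317.1, 4) [263.  101.8]
```

View pics/w10.png

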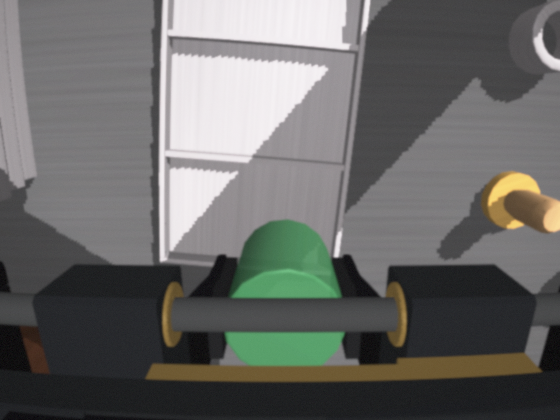

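The tray corner at (163,258) and cross walls at rows 158 and 42 agree with the predictions.

>>> jog_arm(motion=[{"rx": 0,"ry": 0,"rz": 0,"x": -0.001,"y": -0.014,"z": 0.02,"grip": 0.4},{"rx": 0,"ry": 0,"rz": 0,"x": 0,"y": -0.01,"z": 0.03,"grip": 0.4},{"rx": 0,"ry": 0,"rz": 0,"x": 0,"y": 0,"z": 0.03,"grip": 0.4},{"rx": 0,"ry": 0,"rz": 0,"x": 0,"y": 0,"z": 0.02,"grip": 0.4},{"rx": 0,"ry": 0,"rz": 0,"x": 0,"y": 0,"z": 0.006,"grip": 0.4},{"rx": 0,"ry": 0,"rz": 0,"x": 0,"y": 0,"z": 0,"grip": 0.4},{"rx": 0,"ry": 0,"rz": 0,"x": 0,"y": 0,"z": 0,"grip": 0.4}])

```text
clock: 17.7
eef_pos: [590.5, -322.4, 27.6]
tool_rot: [-3.14, 0.002, -3.141]
wrist_force: [0.8, -0.3, -2.3]
width: 43.3
gripper_force: 30.0
```

>>> jog_arm(motion=[{"rx": 0,"ry": 0,"rz": 0,"x": 0.001,"y": -0.002,"z": 0.004,"grip": 0.4},{"rx": 0,"ry": 0,"rz": 0,"x": 0,"y": 0,"z": 0.002,"grip": 0.4},{"rx": 0,"ry": 0,"rz": 0,"x": 0,"y": 0,"z": 0.002,"grip": 0.4},{"rx": 0,"ry": 0,"rz": 0,"x": 0,"y": 0,"z": 0.0015,"grip": 0.4},{"rx": 0,"ry": 0,"rz": 0,"x": 0,"y": 0,"z": 0,"grip": 0.4}])

```text
clock: 18.32
eef_pos: [588.5, -323.9, 17.0]
tool_rot: [-3.142, 0.0, -3.141]
wrist_force: [-2.0, 1.4, 1.5]
width: 43.3
gripper_force: 30.0
```

>>> jog_arm(motion=[{"rx": 0,"ry": 0,"rz": 0,"x": 0,"y": 0,"z": 0.0005,"grip": 0.4},{"rx": 0,"ry": 0,"rz": 0,"x": 0,"y": 0,"z": 0,"grip": 0.55},{"rx": 0,"ry": 0,"rz": 0,"x": 0,"y": 0,"z": 0,"grip": 0.7},{"rx": 0,"ry": 0,"rz": 0,"x": 0,"y": 0,"z": 0,"grip": 0.7},{"rx": 0,"ry": 0,"rz": 0,"x": 0,"y": 0,"z": -0.03,"grip": 0.7},{"rx": 0,"ry": 0,"rz": 0,"x": 0,"y": 0,"z": -0.05,"grip": 0.7},{"rx": 0,"ry": 0,"rz": 0,"x": 0,"y": 0,"z": -0.06,"grip": 0.7},{"rx": 0,"ry": 0,"rz": 0,"x": 0,"y": 0.05,"z": 0,"grip": 0.7},{"rx": 0,"ry": 0,"rz": 0,"x": 0.009,"y": 0.05,"z": 0,"grip": 0.7},{"rx": 0,"ry": 0,"rz": 0,"x": 0,"y": 0.05,"z": 0,"grip": 0.7},{"rx": 0,"ry": 0,"rz": 0,"x": 0,"y": 0.05,"z": 0,"grip": 0.7},{"rx": 0,"ry": 0,"rz": 0,"x": 0,"y": 0,"z": 0,"grip": 0.7}])

```text
clock: 19.82
eef_pos: [579.4, -120.5, 156.1]
tool_rot: [3.141, -0.0, -3.137]
wrist_force: [-0.4, -0.4, -0.2]
width: 61.3
gripper_force: 0.0
```

```bash
python3 look.py w11
```

```text
[ 579.55559873 -122.4129434   156.18165817] [-3.14129340e+00  3.23435715e-04 -3.13838717e+00] [-0.34  0.2   1.68 -0.    1.26 -1.92]
green [ 35. 217.] [   0  185   78   68 3797] [ 586.8 -329.4   30. ] bbox [ 588.  -326.4   30. ]
org [288. 203.] [ 260  175   57   60 2538] [ 577.8 -117.8   17. ] bbox [ 578.9 -118.    17. ]
org [134. 313.] [122 281  29  66 996] [ 682.3 -259.    17. ] bbox [ 682.4 -256.9   17. ]
org [435. 313.] [ 419  280   28   67 1024] [681.2  17.8  17. ] bbox [680.9  15.7  17. ]
org [386. 369.] [ 187  350  373   33 7160] [742.4 -22.3  17. ] bbox [738.2 -35.   17. ]
```

View pics/w11.png

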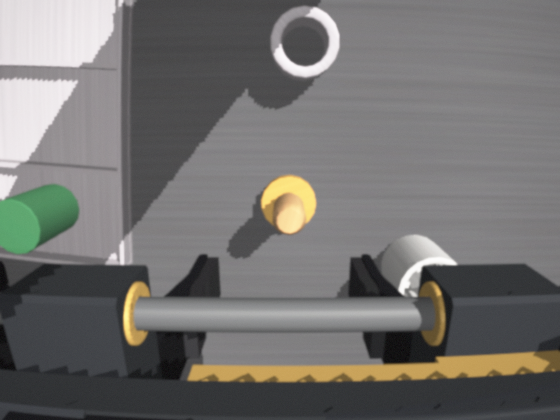

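The thick bar stands in the far bay at (40,217); the stamp is at (289,205).

>>> jog_arm(motion=[{"rx": 0,"ry": 0,"rz": 0,"x": 0.001,"y": 0.005,"z": 0.03,"grip": 0.7},{"rx": 0,"ry": 0,"rz": 0,"x": 0,"y": 0,"z": 0.04,"grip": 0.7},{"rx": 0,"ry": 0,"rz": 0,"x": 0,"y": 0,"z": 0.04,"grip": 0.7},{"rx": 0,"ry": 0,"rz": 0,"x": 0,"y": 0,"z": 0.024,"grip": 0.7},{"rx": 0,"ry": 0,"rz": 0,"x": 0,"y": 0,"z": 0,"grip": 0.7},{"rx": 0,"ry": 0,"rz": 0,"x": 0,"y": 0,"z": 0,"grip": 0.5},{"rx": 0,"ry": 0,"rz": 0,"x": 0,"y": 0,"z": 0,"grip": 0.35},{"rx": 0,"ry": 0,"rz": 0,"x": 0,"y": 0,"z": 0,"grip": 0.2},{"rx": 0,"ry": 0,"rz": 0,"x": 0,"y": 0,"z": 0,"grip": 0.2},{"rx": 0,"ry": 0,"rz": 0,"x": 0,"y": 0,"z": 0,"grip": 0.2},{"rx": 0,"ry": 0,"rz": 0,"x": 0,"y": 0,"z": 0,"grip": 0.2}])

```text
clock: 21.25
eef_pos: [578.7, -118.8, 22.6]
tool_rot: [3.142, 0.001, -3.141]
wrist_force: [-1.6, 1.6, 4.3]
width: 24.5
gripper_force: 30.0
```

>>> jog_arm(motion=[{"rx": 0,"ry": 0,"rz": 0,"x": 0,"y": 0,"z": -0.03,"grip": 0.2},{"rx": 0,"ry": 0,"rz": 0,"x": 0,"y": 0,"z": -0.045,"grip": 0.2},{"rx": 0,"ry": 0,"rz": 0,"x": 0.01,"y": -0.01,"z": -0.04,"grip": 0.2},{"rx": 0,"ry": 0,"rz": 0,"x": 0.03,"y": -0.036,"z": 0,"grip": 0.2},{"rx": 0,"ry": 0,"rz": 0,"x": 0.03,"y": -0.036,"z": 0,"grip": 0.2},{"rx": 0,"ry": 0,"rz": 0,"x": 0.03,"y": -0.036,"z": 0,"grip": 0.2},{"rx": 0,"ry": 0,"rz": 0,"x": 0.03,"y": -0.036,"z": 0,"grip": 0.2},{"rx": 0,"ry": 0,"rz": 0,"x": 0.027,"y": -0.036,"z": 0,"grip": 0.2},{"rx": 0,"ry": 0,"rz": 0,"x": 0,"y": 0,"z": 0,"grip": 0.2},{"rx": 0,"ry": 0,"rz": 0,"x": 0,"y": 0,"z": 0,"grip": 0.2},{"rx": 0,"ry": 0,"rz": 0,"x": 0,"y": 0,"z": 0,"grip": 0.2}])

```text
clock: 22.62
eef_pos: [422.0, -307.9, 136.8]
tool_rot: [3.141, -0.0, -3.14]
wrist_force: [-0.1, 0.7, -1.2]
width: 24.4
gripper_force: 30.0
```

>>> jog_arm(motion=[{"rx": 0,"ry": 0,"rz": 0,"x": 0,"y": -0.001,"z": 0.04,"grip": 0.2},{"rx": 0,"ry": 0,"rz": 0,"x": 0,"y": 0,"z": 0.04,"grip": 0.2},{"rx": 0,"ry": 0,"rz": 0,"x": 0,"y": 0,"z": 0.02,"grip": 0.2},{"rx": 0,"ry": 0,"rz": 0,"x": 0,"y": 0,"z": 0.004,"grip": 0.2},{"rx": 0,"ry": 0,"rz": 0,"x": 0,"y": 0,"z": 0.003,"grip": 0.2},{"rx": 0,"ry": 0,"rz": 0,"x": 0,"y": 0,"z": 0.001,"grip": 0.2},{"rx": 0,"ry": 0,"rz": 0,"x": 0,"y": 0,"z": 0,"grip": 0.2}])

```text
clock: 23.5
eef_pos: [422.0, -310.4, 29.9]
tool_rot: [-3.14, 0.001, -3.141]
wrist_force: [-0.4, -0.3, -1.7]
width: 23.9
gripper_force: 30.0
```

>>> jog_arm(motion=[{"rx": 0,"ry": 0,"rz": 0,"x": 0,"y": 0,"z": 0.0015,"grip": 0.2},{"rx": 0,"ry": 0,"rz": 0,"x": 0,"y": 0,"z": 0.001,"grip": 0.2},{"rx": 0,"ry": 0,"rz": 0,"x": 0,"y": 0,"z": 0,"grip": 0.2},{"rx": 0,"ry": 0,"rz": 0,"x": 0,"y": 0,"z": 0,"grip": 0.2}])

```text
clock: 24.0
eef_pos: [421.5, -310.0, 26.6]
tool_rot: [-3.141, 0.0, -3.141]
wrist_force: [-0.5, -0.9, -1.7]
width: 24.1
gripper_force: 30.0
```

>>> jog_arm(motion=[{"rx": 0,"ry": 0,"rz": 0,"x": 0,"y": 0,"z": 0.001,"grip": 0.2},{"rx": 0,"ry": 0,"rz": 0,"x": 0,"y": 0,"z": 0.0005,"grip": 0.2},{"rx": 0,"ry": 0,"rz": 0,"x": 0,"y": 0,"z": 0,"grip": 0.2}])

```text
clock: 24.38
eef_pos: [421.6, -310.1, 26.5]
tool_rot: [3.142, -0.0, -3.141]
wrist_force: [-4.8, 4.3, 12.7]
width: 24.3
gripper_force: 30.0
```

>>> jog_arm(motion=[{"rx": 0,"ry": 0,"rz": 0,"x": 0,"y": 0,"z": -0.0005,"grip": 0.35},{"rx": 0,"ry": 0,"rz": 0,"x": 0,"y": 0,"z": 0,"grip": 0.6},{"rx": 0,"ry": 0,"rz": 0,"x": 0,"y": 0,"z": 0,"grip": 0.6},{"rx": 0,"ry": 0,"rz": 0,"x": 0,"y": 0,"z": -0.03,"grip": 0.6},{"rx": 0,"ry": 0,"rz": 0,"x": 0,"y": 0,"z": -0.055,"grip": 1},{"rx": 0,"ry": 0,"rz": 0,"x": 0,"y": 0,"z": -0.06,"grip": 1},{"rx": 0,"ry": 0,"rz": 0,"x": -0.03,"y": 0.05,"z": 0,"grip": 1},{"rx": 0,"ry": 0,"rz": 0,"x": -0.035,"y": 0.05,"z": 0,"grip": 1},{"rx": 0,"ry": 0,"rz": 0,"x": -0.035,"y": 0.05,"z": 0,"grip": 1},{"rx": 0,"ry": 0,"rz": 0,"x": -0.035,"y": 0.05,"z": 0,"grip": 1},{"rx": 0,"ry": 0,"rz": 0,"x": -0.035,"y": 0.05,"z": 0,"grip": 1},{"rx": 0,"ry": 0,"rz": 0,"x": -0.035,"y": 0.04,"z": 0,"grip": 1}])

```text
clock: 25.88
eef_pos: [627.3, -17.6, 170.4]
tool_rot: [3.142, -0.0, -3.14]
wrist_force: [0.6, -1.1, -0.0]
width: 87.1
gripper_force: 0.0
```

>>> jog_arm(motion=[{"rx": 0,"ry": 0,"rz": 0,"x": 0,"y": 0,"z": 0,"grip": 1},{"rx": 0,"ry": 0,"rz": 0,"x": 0,"y": 0,"z": 0,"grip": 1}])

```text
clock: 26.12
eef_pos: [625.9, -20.0, 169.9]
tool_rot: [-3.141, -0.001, -3.141]
wrist_force: [0.5, 0.6, 0.0]
width: 87.3
gripper_force: 0.0
```

```bash
python3 look.py w12 | head -1; python3 - <<'E'
from h import *
t=snap('top','t12.png')
c=load('w12'); print(proj(c,(637.6,-4,56)),proj(c,(637.6,-4,0)))
cv2.imwrite('pics/v12.png',np.vstack([c['color'][130:400,:,::-1],t['color'][130:340,:,::-1]]))
E
```

```text
[625.70380329 -20.5597504  170.07202284] [-3.14133389e+00 -1.14050162e-03  3.14141514e+00] [-0.16  0.26  1.58 -0.    1.3  -1.73]
[305.9891328  228.17527334] [302.56596206 209.52518984]
```

View pics/v12.png

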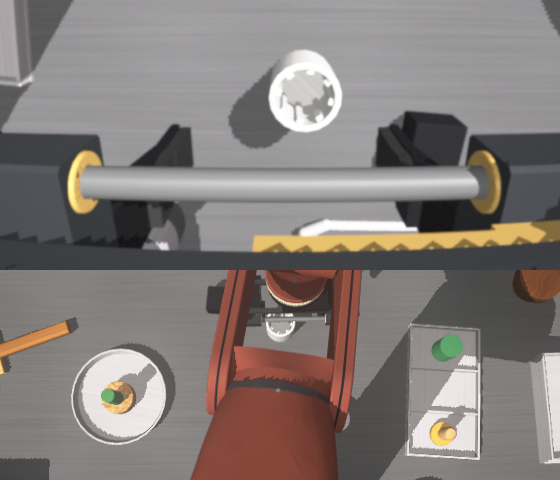

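Mould rim is at (305,223) in the wrist frame. The lower half (top camera) shows the thin bar on the pad, and the thick bar and stamp in the end bays.

>>> jog_arm(motion=[{"rx": 0,"ry": 0,"rz": 0,"x": -0.01,"y": 0.016,"z": 0.03,"grip": 1},{"rx": 0,"ry": 0,"rz": 0,"x": 0,"y": 0,"z": 0.04,"grip": 1},{"rx": 0,"ry": 0,"rz": 0,"x": 0,"y": 0,"z": 0.04,"grip": 1},{"rx": 0,"ry": 0,"rz": 0,"x": 0,"y": 0,"z": 0.035,"grip": 1},{"rx": 0,"ry": 0,"rz": 0,"x": 0,"y": 0,"z": 0.012,"grip": 1},{"rx": 0,"ry": 0,"rz": 0,"x": 0,"y": 0,"z": 0,"grip": 0.8},{"rx": 0,"ry": 0,"rz": 0,"x": 0,"y": 0,"z": 0,"grip": 0.6},{"rx": 0,"ry": 0,"rz": 0,"x": 0,"y": 0,"z": 0,"grip": 0.5},{"rx": 0,"ry": 0,"rz": 0,"x": 0,"y": 0,"z": 0,"grip": 0.5},{"rx": 0,"ry": 0,"rz": 0,"x": 0,"y": 0,"z": 0,"grip": 0.5}])

```text
clock: 27.48
eef_pos: [637.3, -3.9, 14.8]
tool_rot: [-3.141, 0.002, -3.141]
wrist_force: [-1.1, 0.2, 6.2]
width: 55.9
gripper_force: 30.0
```

>>> jog_arm(motion=[{"rx": 0,"ry": 0,"rz": 0,"x": 0,"y": 0,"z": -0.03,"grip": 0.5},{"rx": 0,"ry": 0,"rz": 0,"x": 0,"y": 0,"z": -0.05,"grip": 0.5},{"rx": 0,"ry": 0,"rz": 0,"x": 0.012,"y": -0.01,"z": -0.05,"grip": 0.5},{"rx": 0,"ry": 0,"rz": 0,"x": 0.02,"y": -0.05,"z": 0,"grip": 0.5},{"rx": 0,"ry": 0,"rz": 0,"x": 0.02,"y": -0.05,"z": 0,"grip": 0.5},{"rx": 0,"ry": 0,"rz": 0,"x": 0.02,"y": -0.05,"z": 0,"grip": 0.5},{"rx": 0,"ry": 0,"rz": 0,"x": 0.02,"y": -0.05,"z": 0,"grip": 0.5},{"rx": 0,"ry": 0,"rz": 0,"x": 0.02,"y": -0.05,"z": 0,"grip": 0.5},{"rx": 0,"ry": 0,"rz": 0,"x": 0.02,"y": -0.05,"z": 0,"grip": 0.5},{"rx": 0,"ry": 0,"rz": 0,"x": 0,"y": 0,"z": 0,"grip": 0.5},{"rx": 0,"ry": 0,"rz": 0,"x": 0,"y": 0,"z": 0,"grip": 0.5},{"rx": 0,"ry": 0,"rz": 0,"x": 0,"y": 0,"z": 0,"grip": 0.5}])

```text
clock: 28.98
eef_pos: [504.9, -312.5, 143.3]
tool_rot: [3.141, -0.0, -3.14]
wrist_force: [0.3, 0.5, -1.9]
width: 55.8
gripper_force: 30.0
```

>>> jog_arm(motion=[{"rx": 0,"ry": 0,"rz": 0,"x": 0,"y": -0.0045,"z": 0.04,"grip": 0.5},{"rx": 0,"ry": 0,"rz": 0,"x": 0,"y": 0,"z": 0.04,"grip": 0.5},{"rx": 0,"ry": 0,"rz": 0,"x": 0,"y": 0,"z": 0.03,"grip": 0.5},{"rx": 0,"ry": 0,"rz": 0,"x": 0,"y": 0,"z": 0.007,"grip": 0.5},{"rx": 0,"ry": 0,"rz": 0,"x": 0,"y": 0,"z": 0.003,"grip": 0.5},{"rx": 0,"ry": 0,"rz": 0,"x": 0,"y": 0,"z": 0,"grip": 0.5},{"rx": 0,"ry": 0,"rz": 0,"x": 0,"y": 0,"z": 0,"grip": 0.5}])

```text
clock: 29.85
eef_pos: [505.4, -319.1, 25.1]
tool_rot: [-3.14, 0.002, -3.141]
wrist_force: [-0.3, -0.5, -1.7]
width: 55.5
gripper_force: 30.0
```

>>> jog_arm(motion=[{"rx": 0,"ry": 0,"rz": 0,"x": 0,"y": 0.002,"z": 0.002,"grip": 0.5},{"rx": 0,"ry": 0,"rz": 0,"x": 0,"y": 0,"z": 0.002,"grip": 0.5},{"rx": 0,"ry": 0,"rz": 0,"x": 0,"y": 0,"z": 0.0015,"grip": 0.5},{"rx": 0,"ry": 0,"rz": 0,"x": 0,"y": 0,"z": 0.001,"grip": 0.5},{"rx": 0,"ry": 0,"rz": 0,"x": 0,"y": 0,"z": 0,"grip": 0.5},{"rx": 0,"ry": 0,"rz": 0,"x": 0,"y": 0,"z": 0,"grip": 0.5}])

```text
clock: 30.6
eef_pos: [504.5, -316.4, 18.8]
tool_rot: [3.141, -0.001, -3.141]
wrist_force: [-6.2, 4.9, 13.0]
width: 55.7
gripper_force: 30.0
```

Contact. Release, rise and move clear.

>>> jog_arm(motion=[{"rx": 0,"ry": 0,"rz": 0,"x": 0,"y": 0,"z": -0.0005,"grip": 0.7},{"rx": 0,"ry": 0,"rz": 0,"x": 0,"y": 0,"z": 0,"grip": 0.8},{"rx": 0,"ry": 0,"rz": 0,"x": 0,"y": 0,"z": 0,"grip": 0.8},{"rx": 0,"ry": 0,"rz": 0,"x": 0,"y": 0,"z": -0.03,"grip": 0.8},{"rx": 0,"ry": 0,"rz": 0,"x": 0,"y": 0,"z": -0.05,"grip": 0.8},{"rx": 0,"ry": 0,"rz": 0,"x": 0,"y": 0,"z": -0.06,"grip": 0.8},{"rx": 0,"ry": 0,"rz": 0,"x": 0,"y": 0.05,"z": -0.04,"grip": 0.8},{"rx": 0,"ry": 0,"rz": 0,"x": 0.01,"y": 0.05,"z": 0,"grip": 0.8},{"rx": 0,"ry": 0,"rz": 0,"x": 0.01,"y": 0.05,"z": 0,"grip": 0.8},{"rx": 0,"ry": 0,"rz": 0,"x": 0.01,"y": 0.05,"z": 0,"grip": 0.8},{"rx": 0,"ry": 0,"rz": 0,"x": 0,"y": 0.05,"z": 0,"grip": 0.8},{"rx": 0,"ry": 0,"rz": 0,"x": 0,"y": 0,"z": 0,"grip": 0.8}])

```text
clock: 32.1
eef_pos: [474.2, -64.8, 196.5]
tool_rot: [3.141, 0.0, -3.137]
wrist_force: [-0.5, -0.5, -0.1]
width: 69.6
gripper_force: 0.0
```

```bash
python3 - <<'E'
from h import *
t=snap('top','t13.png'); s=snap('scene','s13.png'); print(get_obs()['eef_pos'])
a=t['color'][140:340,:,::-1]; b=s['color'][120:310,:,::-1]
cv2.imwrite('pics/v13.png',cv2.resize(np.vstack([a,b]),None,fx=1.42,fy=1.42))
E
```

```text
[474.54645543 -67.55124911 196.64801745]
```

View pics/v13.png

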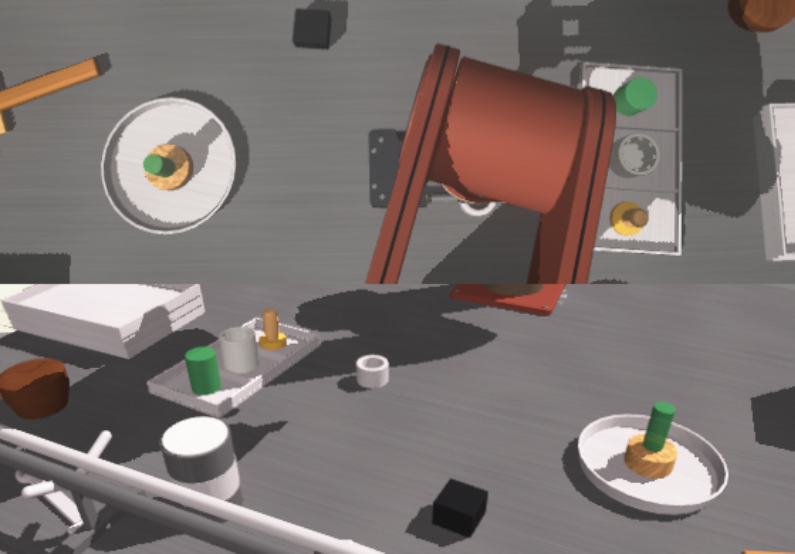

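Everything is in its bay or pan, and the collar and block haven't moved. The thin bar looks slightly slanted in the scene view, so I'll check that against perspective.

```bash
python3 - <<'E'
from h import *
s=load('s13'); print(proj(s,(503.7,309.5,30)),proj(s,(503.7,309.5,90)))
m=cv2.inRange(cv2.cvtColor(s['color'],cv2.COLOR_RGB2HSV),(45,90,30),(85,255,255)); m[:,:400]=0
ys,xs=np.nonzero(m)
for r in range(ys.min(),ys.max()+1,4): q=xs[ys==r]; print(r,q.min(),q.max(),end='; ')
d=np.polyfit(ys,xs,1); p=proj(s,(503.7,309.5,30))-proj(s,(503.7,309.5,90)); print('\n',d[0],p[0]/p[1])
t=load('t13'); print(proj(t,(503.7,309.5,90)),proj(t,(503.7,309.5,30)))
E
```

```text
[459.7168709  234.42299638] [468.16935485 206.87414425]
203 463 466; 207 460 474; 211 459 474; 215 458 472; 219 457 471; 223 456 470; 227 455 468; 231 454 467; 235 455 466; 
 -0.25120372758151965 -0.3068180089484966
[107.97060046 254.02797546] [117.72824158 256.93721821]
```

The slant matches perspective, so the bar is upright and centred. Handing in.

```bash
python3 -c "
from plant import *
print(close_job())"
```

```text
the job is handed in; nothing more can be done
None
```

Both kits are made up and the job was handed in at about 32 s: mould in the middle tray bay, thick bar and stamp in the end bays, and the thin bar upright on the cork pad in the pan; I left the collar and block alone.

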